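# Unlock the eccentric and push a sample tile home in the setting jig

## Robot

A 6-joint arm with a two-finger parallel gripper is mounted at the origin on the work surface. World frame = base frame: x ahead of the robot, y to its left, z up, the work surface at z = 0. Lengths are in m, angles in rad, forces in N, time in s.
With the tool pointing down it reaches from about 0.4 to 0.825 m from the base axis. Payload 7 kg.
Tool frame: the origin (TCP) lies at the very end of the fingers, on their centre line; the grasp point (between the pads) lies 19 mm behind it; z points along the fingers, y is the line along which they close (so a half turn about z gives the same grasp; the last joint's range is limited). The gripper opens to 88 mm and grips with 3 to 60 N. Pads are 19 mm wide; open, the fingers measure 130 mm over their backs; the gripper's body (78 mm by 193 mm) begins 47 mm behind the grasp point.
Start: joints at [-0.987, 0.359, 0.012, 0, -1.224, -0.288], TCP at [0.197, -0.646, 0.227] pointing down, gripper open.
Joint ranges: [-3.07, 3.07], [-1.43, 2.12], [-1.02, 1.25], [-3.03, 1.67], [-3.05, -0], [-3.03, 3.03]. Speed limits (rad/s): [2.39, 2.39, 3.01, 3.14, 3.14, 3.14].

## Interface

Orientations are given as [roll, pitch, yaw] about the fixed x, y, z axes, in that order (R = Rz(yaw) Ry(pitch) Rx(roll)).
In Python, from station import arm, vision gives the robot as it stands. The module is installed in compiled form; this text tells all that it offers.
- The arm moves only by the tool jog_arm, never from a script. Its argument "steps" is a list that holds one entry, the list of rows, each a list of 7 numbers: the closure in counts, from 0 (fully open) to 255 (shut), then the shift along the tool's x, y, z scaled (see below), then the turn, a rotation vector about the tool's x, y, z scaled (see below). In form: [[[grip, dx, dy, dz, rx, ry, rz], ...]]. A call has 1 to 8 rows; each row is the pose to reach, as a shift and turn from the pose commanded when the call began, along the tool's axes at that moment; what a row does not reach only later rows make up. The controller multiplies each number of a shift by 250 mm and each number of a turn by 45 degrees. A row lasts 1/10 s, in which the tool goes at most 50 mm and 8.59 degrees, less where a joint would pass 70% of its speed; a pose out of reach is approached as far as the arm can. A call with a number of a shift or a turn outside -1 to 1 is refused whole. A call with a gripper value outside its range is refused whole. The fingers move at their own pace and stop on an object; "newtons" is the grip in N (left out, the last holds). Time passes only in rows, so rows that repeat a pose let the fingers close. It gives the time, the measured TCP pose, the force, the opening and the grip force at its end, in the units of the state.
- arm.get_state(): the state, without advancing time (a new reading comes with each control period).
- vision.grab_frame(name): name is "scene" or "side" or "wrist"; returns a dict with "color" (480x640x3 uint8, red, green, blue), "vfov" (degrees; the focal length in pixels is half the picture's height over the tangent of half this angle, whatever the lens; pixels are square), "cx", "cy" (the principal point, pixels), "extrinsics" (4x4, takes a point from world to camera coordinates). Camera axes: x right, y down, z forward; pixel columns grow to the right and rows downward; lengths in m; the calibration is good to about 2 mm. The wrist camera is an equidistant fisheye: a pixel r from the principal point sees the ray r / f radians off the axis. A picture is of the moment at which its call begins. There is no depth.
- arm.job_done(): hands the job in; it is judged then, once.
The state is a dict: "t": time; "q": joint angles; "qd": joint speeds; "joint_efforts": joint torques, N m; "eef_pos": TCP position; "ee_rot": TCP orientation; "force": force on the tool from outside, world axes, zero at the start; "moment": the same for the moment, N m; "width": finger opening in m; "gripper_force": force on a finger pad.
Only numpy, scipy, OpenCV 4.12 (cv2) and the standard library are available. Lean on these libraries where they do the work, as an engineer would, in place of code of your own. Each camera call takes 0.05 s, during which the arm holds its last target. There are 200 camera calls.

## Task

On the tile-setting jig, push the peg of the eccentric cam round with a fingertip until the cam's low point faces the slide (the peg then points straight away from the slide). Only then push the steel slide forward by its upright plate until it has carried the tile right up against the end stop, leaving the cam at its low point. Pick nothing up, and leave the cup, tile chips, jar, brush and the other things around where they are.

Things in the scene. Friction and masses are not known exactly. Their poses are not given: they have to be found in the camera images.
- fixture: tile jig, fixed: grey base plate 215 x 320 x 12 mm (x -65 to 150 mm, y -150 to 170 mm) with a tile channel 86 mm wide between two aluminium rails (tops 24 mm high) and the cam beside it. Origin: on the bench, on the channel's centre line, level with the cam axle, which is at x = 95 mm. y: the slide's forward direction, towards the end stop; x: from channel to cam; z up.
- end_stop (a point): middle of the end stop's face, at the base plate's top, fixture x = 0, y = 150 mm. The stop is an aluminium bar 106 mm wide, 14 mm thick, its top 30 mm above the bench.
- slide (a joint): travel of the slide along fixture +y, m: 0 fully back, 0.100 when the tile is held against the end stop, limit 0.103. Starts at 0 to 0.018. Friction about 3 N, no spring. Jams on the cam after some 25 mm unless the cam is near its low point.
- follower (a point): end of the slide's follower bar (20 mm long in y, 26 to 40 mm above the bench): middle of its front face's outer edge, at fixture x = 73 mm (22 mm short of the axle), y = -65 mm + slide travel. This bar runs into the cam unless the cam is near its low point.
- push_face (a point): a point on the rear face of the slide's upright steel plate, at fixture x = 0, y = -130 mm + slide travel, 50 mm above the bench; push along fixture +y. The plate is 70 mm wide (x), 12 mm thick, from 22 to 68 mm above the bench. Behind it nothing stands above the rails.
- cam (a joint): angle of the cam about its upright axle, rad, counter-clockwise from above positive. 0: low point faces the slide, peg points along fixture +x. -3.14: high point and peg towards the slide. Starts at -3.1 to -2.35; stops at -3.3 and +0.6, so open it counter-clockwise; no click at 0. Friction 0.10 N m (3 N at the peg); stays where left. The slide passes within 0.4 rad of 0.
- cam_axle (a point): the cam's axle at the cam's top face, 41 mm above the bench. The cam is a dark steel disc, radius 34 mm, 16 mm thick (25 to 41 mm above the bench), centred 14 mm off the axle: its edge is 48 mm from the axle at the high point (peg side) and 20 mm at the low point opposite. The axle bolt stands 4 mm above the disc.
- cam_peg (a point): top centre of the cam's upright steel peg: 14 mm diameter, 37 mm tall (41 to 78 mm above the bench), 34 mm from the axle on the high side.
- tile: loose tile, white-glazed terracotta 80 x 80 x 8 mm, about 120 g, flat in the channel ahead of the slide, top 20 mm above the bench. Origin: centre of its underside. Home: fixture x = 0, y = 110 mm. The slide's nose (fixture y = -30 mm + slide travel, 13 to 22 mm above the bench) pushes its rear edge.
- test_cup: loose white plastic test cup, 40 mm across, 42 mm high, standing on the jig's base plate; origin under its centre; a bystander
- chip_stack: loose stack of three 45 mm tile chips, 21 mm high, on the jig's base plate; origin under its centre; a bystander
- glaze_jar: loose white lidded jar, 68 mm across, 85 mm high, on the bench beyond the jig; origin under its centre; a bystander
- brush: loose brush lying on the bench beyond the jig; a bystander
- bowl: loose terracotta bowl, 130 mm across, on the left of the bench; a bystander
- squeeze_bottle: loose white bottle, 60 mm across, 150 mm high, on the right of the bench; a bystander
- spatula: loose spatula lying on the right of the bench; a bystander
Not all that is in view belongs to the job. Of the things that look like the tile, the middle-sized one is meant.

How it is judged:
On the way, in this order (a step that is already met when the one before it is completed fails the run):
1. the cam is turned to its low point (within 0.35 rad) while the slide is still back (under 40 mm) (value of joint cam between -0.35 and 0.35 rad and value of joint slide below 0.04 m), for 0.2 s.
2. the slide is fully forward and the tile is against the end stop (value of joint slide above 0.095 m and y of tile in the frame of fixture above 0.1055 m and x of tile in the frame of fixture between -0.006 and 0.006 m and z of tile in the frame of fixture below 0.015 m), for 0.2 s.
At the end, for the whole second after the job is handed in: The slide is at least 95 mm forward, the tile lies flat in the channel within 4.5 mm of the end stop and at rest, and the cam is still within 0.4 rad of its low point (all of step 2 and value of joint cam between -0.4 and 0.4 rad and linear speed of tile below 0.02 m/s and velocity of joint slide below 0.01 m/s and angle between tile's own z axis and vertical below 0.05 rad); the robot touches nothing.
It fails at once if the slide is forced forward (past 45 mm) while the cam is more than 0.5 rad from its low point (value of joint slide above 0.045 m and not (value of joint cam between -0.5 and 0.5 rad)).
It fails at once if the tile is lifted (10 mm) or tipped out of the channel (z of tile in the frame of fixture above 0.022 m or angle between tile's own z axis and vertical above 0.25 rad).
It fails at once if one of the bystanders is moved more than 25 mm or lifted (distance of any of test_cup, chip_stack, glaze_jar, brush, bowl, squeeze_bottle, spatula from where it was at the start of the episode above 0.025 m).
It also fails if it takes over 48 s, if anything falls off the work surface, if the arm or the gripper's body presses on something with over 40 N, if the wrist force passes 120 N, or if a joint passes its speed limit or range.

## Working session

There is one attempt and no reset: what is moved stays moved. The work goes in short steps, Python scripts to look and compute and a tool call to move; the robot and the scene stay as the last step left them, time stands still between calls to the robot, and variables do not carry over. Pictures are saved under pics/ and viewed, at most 11 in all, crops included, and the job is handed in when it is done.

Besides the shell and the picture viewer there is one more tool, called after "Call:" as name(argument=value, ...), one argument or row to a line, values as JSON. jog_arm: Moves the arm, as the interface text tells. Its arguments: {"type":"object","properties":{"steps":{"type":"array","items":{"type":"array","items":{"type":"array","items":{"type":"number"}}}},"newtons":{"type":"number"}},"required":["steps"]}

```bash
mkdir -p pics
cat > h.py <<'E'
import numpy as np, cv2
from scipy.spatial.transform import Rotation as R
from station import arm, vision
def snap(name, png):
    f=vision.grab_frame(name); cv2.imwrite('pics/'+png, f['color'][...,::-1]); np.savez('pics/'+name, **f); return f
def load(name):
    return dict(np.load('pics/%s.npz'%name))
def ray(f,u,v):
    F=240/np.tan(np.radians(f['vfov'])/2); E=np.array(f['extrinsics'])
    d=E[:3,:3].T@np.array([(u-f['cx'])/F,(v-f['cy'])/F,1]); o=-E[:3,:3].T@E[:3,3]; return o,d
def atz(f,u,v,z):
    o,d=ray(f,u,v); return o+d*(z-o[2])/d[2]
def proj(f,P):
    F=240/np.tan(np.radians(f['vfov'])/2); E=np.array(f['extrinsics'])
    p=np.asarray(P,float)@E[:3,:3].T+E[:3,3]; return p[:,:2]/p[:,2:]*F+[f['cx'],f['cy']]
E
python3 - <<'E'
from h import *
for n in('scene','side'):
    f=snap(n,n+'0.png'); o,_=ray(f,0,0); print(n,f['vfov'],o)
print(arm.get_state())
E
```

```text
scene 46.87938114582115 [ 1.42360174 -0.3220052   0.92038973]
side 47.20090278815012 [0.0161236  1.24813654 0.90291338]
{'t': 0.1, 'q': array([-9.86925930e-01,  3.59325584e-01,  1.11339889e-02, -3.00787370e-04,
       -1.22406636e+00, -2.88090292e-01]), 'qd': array([ 4.76056133e-04, -3.00928944e-03,  1.78631761e-03,  1.35816363e-03,
        8.59170319e-05, -3.27511929e-05]), 'joint_efforts': array([-1.54879333e-03, -5.84161091e+01,  2.93750238e+01,  7.01553941e+00,
        1.01540811e-02, -5.15859176e-05]), 'eef_pos': array([ 0.19659274, -0.64528367,  0.2257039 ]), 'ee_rot': array([ 3.14011091e+00, -1.44199507e-04, -2.84591486e+00]), 'force': array([-0.20376678,  0.00638845,  0.41259903]), 'moment': array([-0.00595143,  0.00719325,  0.01464174]), 'gripper_force': 0.0, 'width': 0.08765901202767475}
```

View pics/scene0.png

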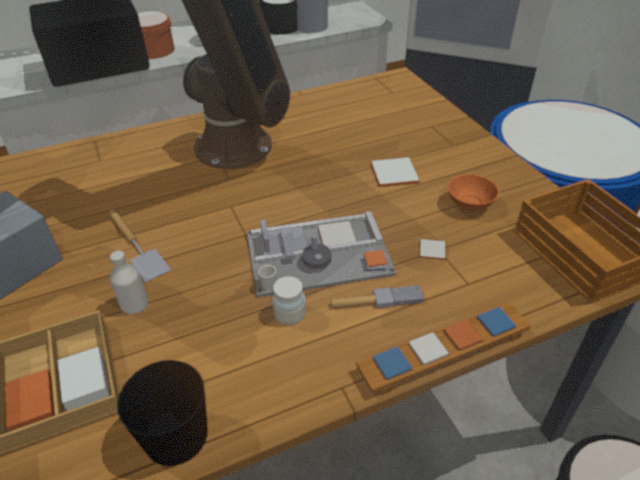

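View pics/side0.png

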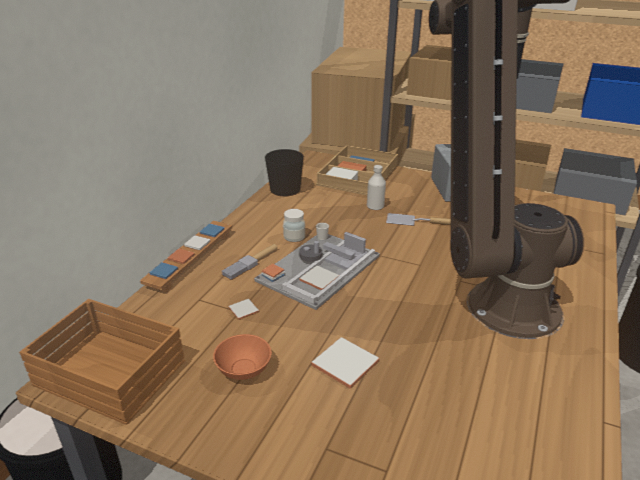

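The scene view shows the jig with its base corners near (248,232), (375,213), (393,277) and (257,292). The cam is at about (317,255), the plate at about (264,230), the cup at (267,271), the chips at (375,258) and the jar at (288,300).

There are three tile-like white squares: a large one at (395,171), a small one at (432,249) and a middle-sized one at (338,235). The middle-sized one lies in the jig channel, so it fits the description. I'll confirm this in an enlarged crop.

Run:
```python
from h import *
for n,(x,y,w,h,s) in {'scene':(240,200,160,110,5),'side':(250,215,135,95,5.9)}.items():
    f=load(n); c=f['color'][y:y+h,x:x+w,::-1]
    c=cv2.resize(c,None,fx=s,fy=s,interpolation=cv2.INTER_CUBIC)
    for k in range(0,w,20): cv2.putText(c,str(x+k),(int(k*s),10),0,.4,(0,0,255)); cv2.line(c,(int(k*s),12),(int(k*s),18),(0,0,255))
    for k in range(0,h,20): cv2.putText(c,str(y+k),(0,int(k*s)+4),0,.4,(0,0,255)); 
    cv2.imwrite(f'pics/{n}_crop.png',c); print(c.shape)
```

```text
(550, 800, 3)
(560, 796, 3)
```

View pics/scene_crop.png

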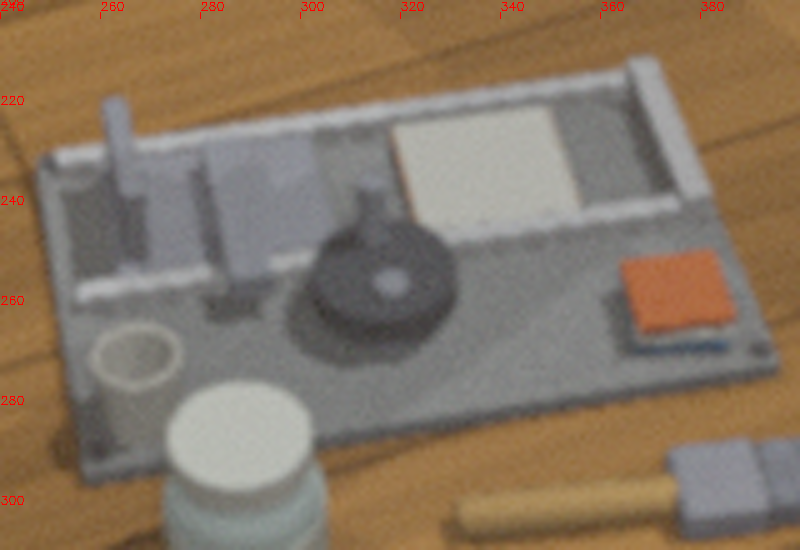

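View pics/side_crop.png

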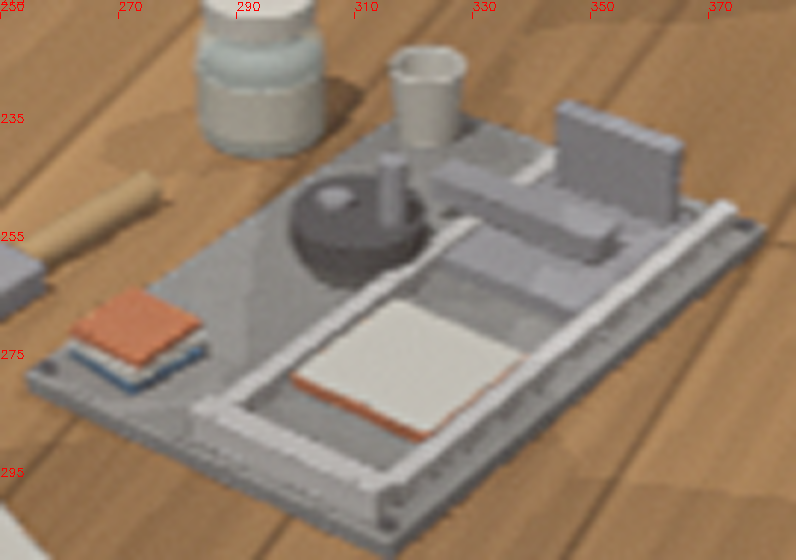

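The crops confirm it: the middle-sized white tile lies in the jig channel. The peg top is at about scene (314.4,236) and side (316.4,242). The axle bolt is at scene (318.4,254.8) and side (306.8,248). Next I'll fit the fixture pose, cam angle and slide travel.

```bash
cat > fit.py <<'E'
from h import *
from scipy.optimize import least_squares
S,D=load('scene'),load('side')
s=lambda a,b:(240+a/5,200+b/5); d=lambda a,b:(250+a/5.9,215+b/5.9)
# fixture-frame mm points
obs=[(S,(-65,-150,12),s(40,158)),(S,(150,-150,12),s(86,470)),(S,(150,170,12),s(776,360)),(S,(95,0,45),s(392,274)),
 (D,(-65,-150,12),d(765,229)),(D,(150,170,12),d(28,374)),(D,(-65,170,12),d(393,543)),(D,(95,0,45),d(335,195)),
 (S,(53,150,30),s(680,196)),(S,(-53,164,30),s(655,58)),(D,(53,164,30),d(193,407)),(D,(-53,164,30),d(372,486))]
def W(p,P):
    P=np.array(P)/1e3; c,q=np.cos(p[2]),np.sin(p[2]); return np.array([p[0]+c*P[0]-q*P[1],p[1]+q*P[0]+c*P[1],P[2]])
dist=[]
def peg(a): return (95+34*np.cos(a),34*np.sin(a),78)
def plate(sl): return (0,-124+sl*1e3,68)
obs2=[(S,s(372,180)),(D,d(392,160))]; obs3=[(S,s(116,142),None)]
def res(p):
    r=[proj(f,[W(p,P)])[0]-np.array(uv) for f,P,uv in obs]
    r+=[proj(f,[W(p,peg(p[3]))])[0]-np.array(uv) for f,uv in obs2]
    q=lambda f,P,uv:proj(f,[W(p,P)])[0]-np.array(uv)
    y=p[4]*1e3
    # plate top corners
    r+=[q(S,(-35,-124+y,68),s(116,99)),q(D,(35,-118+y,68),d(560,103+4)),q(D,(-35,-118+y,68),d(681,150))]
    # follower front outer edge top
    r+=[q(S,(73,-65+y,40),s(272,272)),q(D,(73,-65+y,40),d(437,188))]
    return np.array(r)
if __name__=='__main__':
    o=least_squares(lambda p:res(p).ravel(),[0.6,-0.25,0,-2.7,0.01],loss='soft_l1'); p=o.x
    print(p.round(4)); print(res(p).round(1).tolist())
    for n,P in dict(axle=(95,0,41),peg=peg(p[3]),peg0=peg(0),push=(0,-130+p[4]*1e3,50),push_end=(0,-30,50)).items(): print(n,W(p,P).round(4))
    print('cup',atz(S,*s(138,355),.054),'jar',atz(S,*s(240,437),.085),'bottle',atz(S,118,256,.15))
    np.save('p.npy',p)
E
python3 fit.py
```

```text
[ 0.4959  0.0478 -0.2194 -3.096   0.0137]
[[-1.0, -1.5], [-0.7, -0.7], [1.1, -0.7], [-0.1, 0.7], [0.4, -1.0], [-0.8, -0.9], [-0.7, -0.4], [0.0, -0.4], [0.8, -0.4], [-0.2, -1.2], [-0.7, -0.3], [0.6, 0.9], [0.1, -1.0], [0.1, -0.6], [-0.8, -1.5], [-0.6, -0.5], [-1.2, -0.4], [0.2, -0.6], [-0.8, -2.8]]
axle [0.5886 0.0271 0.041 ]
peg [0.5551 0.033  0.078 ]
peg0 [0.6218 0.0197 0.078 ]
push [ 0.4706 -0.0657  0.05  ]
push_end [0.4894 0.0185 0.05  ]
cup [ 0.59537765 -0.09677038  0.054     ] jar [ 0.68666581 -0.08273802  0.085     ] bottle [ 0.52116195 -0.38157189  0.15      ]
```

The jig fit is good: residuals are about 1 px, the cam is at about -3.10 rad, and the slide is at about 14 mm. Plan:
- Close the fingers and bring them in from the +y side of the peg.
- Push the peg round the arc with the +x face of the tool, turning the tool with it.
- Use the same orientation to push the plate.

```bash
cat > mv.py <<'E'
from fit import *
p=np.load('p.npy')
def delta(Wp,psi,cur=None):
    """units for a move to world TCP Wp with tool-down yaw psi, from current state or given (pos,psi)"""
    if cur is None:
        st=arm.get_state(); P0=st['eef_pos']; R0=R.from_euler('xyz',st['ee_rot'])
    else: P0=np.array(cur[0]); R0=R.from_euler('xyz',[np.pi,0,cur[1]])
    t=R0.inv().apply(np.array(Wp)-P0)/.25
    r=(R0.inv()*R.from_euler('xyz',[np.pi,0,psi])).as_rotvec()/np.radians(45)
    return np.r_[t,r].round(3)
fw=p[2]+np.pi/2   # world heading of fixture +y
E
python3 - <<'E'
from mv import *
print(fw)
G=W(p,(61,28,0)); G[2]=.16
P0=arm.get_state()['eef_pos']
a=P0+(G-P0)*np.array([.33,.33,0]); b=P0+(G-P0)*np.array([.66,.66,0])
print(G,a,b)
y0=-2.846;y1=y0+np.radians(45);y2=fw-np.pi
print(y2)
print(delta(a,y1)); print(delta(b,y2,(a,y1))); print(delta(G,y2,(b,y2)))
E
```

```text
1.351407269105897
[0.56151182 0.0618721  0.16      ] [ 0.31701603 -0.41192227  0.2257039 ] [ 0.43743933 -0.17856086  0.2257039 ]
-1.7901853844838962
[-0.733  0.753  0.001  0.002  0.001 -1.   ]
[-1.05   0.014  0.     0.     0.    -0.344]
[-1.047 -0.275  0.263  0.     0.     0.   ]
```

Call:
jog_arm(
  steps=[
    [[255, -0.75, 0.77, 0, 0, 0, -1], [255, -0.75, 0.77, 0, 0, 0, -1], [255, -0.75, 0.77, 0, 0, 0, -1], [255, -0.75, 0.77, 0, 0, 0, -1], [255, -0.75, 0.77, 0, 0, 0, -1], [255, -0.75, 0.77, 0, 0, 0, -1], [255, -0.75, 0.77, 0, 0, 0, -1]],
  ],
  newtons=20,
)

```text
t: 0.8
eef_pos: [0.321, -0.4047, 0.2269]
ee_rot: [-3.141, 0.0, -2.056]
force: [0.0, 0.3, 0.7]
width: 0.0371
gripper_force: 0.0
```

Call:
jog_arm(
  steps=[
    [[255, -1, 0, 0, 0, 0, -0.344], [255, -1, 0, 0, 0, 0, -0.344], [255, -1, 0, 0, 0, 0, -0.344], [255, -1, 0, 0, 0, 0, -0.344], [255, -1, 0, 0, 0, 0, -0.344], [255, -1, 0, 0, 0, 0, -0.344]],
  ],
)

```text
t: 1.4
eef_pos: [0.4399, -0.1828, 0.2266]
ee_rot: [-3.141, 0.0, -1.786]
force: [-0.4, -0.7, 1.0]
width: 0.0002
gripper_force: 0.0
```

Run:
```python
from mv import *
G=W(p,(61,28,0)); G[2]=.16
print(delta(G,fw-np.pi)); s=arm.get_state(); print(s['t'],s['eef_pos'],s['ee_rot'],s['q'],s['width'])
```

```text
[-1.06e+00 -2.66e-01  2.67e-01 -1.00e-03  0.00e+00  5.00e-03]
1.4 [ 0.43992979 -0.18275929  0.22655377] [-3.14095490e+00  3.66991297e-04 -1.78609129e+00] [ 2.04600886e-02  2.57977305e-02 -4.09676630e-01 -2.29348589e-04
 -1.13461614e+00 -2.35658351e-01] 0.00018560086601082182
```

Call:
jog_arm(
  steps=[
    [[255, -1, -0.266, 0.26, 0, 0, 0], [255, -1, -0.266, 0.26, 0, 0, 0], [255, -1, -0.266, 0.26, 0, 0, 0], [255, -1, -0.266, 0.26, 0, 0, 0], [255, -1, -0.266, 0.26, 0, 0, 0], [255, -1, -0.266, 0.26, 0, 0, 0], [255, -1, -0.266, 0.26, 0, 0, 0], [255, -1, -0.266, 0.26, 0, 0, 0]],
  ],
)

```text
t: 2.2
eef_pos: [0.5566, 0.0424, 0.161]
ee_rot: [3.14, -0.001, -1.791]
force: [-0.3, -0.4, -0.5]
width: 0.0003
gripper_force: 0.0
```

Run:
```python
from mv import *
G=W(p,(61,28,0)); G[2]=.056
print(delta(G,fw-np.pi)); s=arm.get_state(); print(s['eef_pos'])
f=snap('wrist','wrist1.png'); print(f['vfov'])
```

```text
[-0.081 -0.003  0.42   0.002 -0.001 -0.001]
[0.55661689 0.04243732 0.16103815]
65.70646984690485
```

View pics/wrist1.png

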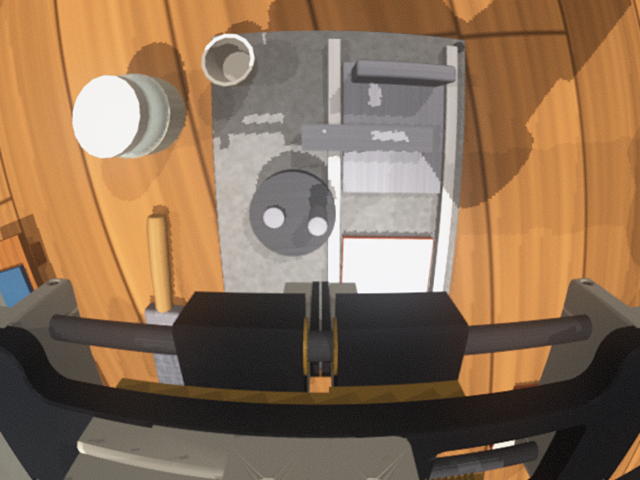

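The wrist view shows the axle bolt at (274,216), the peg top at (317,226) and the fingertips at (320,290), with the jig square to the image. I'll check the fit against this view.

Run:
```python
from mv import *
f=load('wrist');F=240/np.tan(np.radians(f['vfov'])/2);E=f['extrinsics']
def fz(u,v,z):
    a=np.array([u-f['cx'],v-f['cy']]);r=np.hypot(*a);th=r/F
    d=E[:3,:3].T@np.r_[a/r*np.sin(th),np.cos(th)];o=-E[:3,:3].T@E[:3,3];return o+d*(z-o[2])/d[2]
def loc(w):
    c,q=np.cos(p[2]),np.sin(p[2]);v=w[:2]-p[:2];return (np.array([c*v[0]+q*v[1],-q*v[0]+c*v[1]])*1e3).round(1)
for n,a in dict(axle=(274,216,.045),peg=(317.5,226,.078),cup=(229,59,.054),jar=(106,117,.085),railL=(334,290,.024),railR=(449,290,.024),railLt=(334,42,.024),platefront=(405,80,.068)).items():
    print(n,loc(fz(*a)))
```

```text
axle [95.4 -3.5]
peg [61.9 -4.9]
cup [ 124.8 -122. ]
jar [208.5 -86.6]
railL [47.9 69.1]
railR [-58.2  71.4]
railLt [  49.3 -138.6]
platefront [   3.2 -104.4]
```

Run:
```python
from mv import *
c=np.array([16.5,-34.])
for k in range(1,9):
    t=np.radians(7*k); q=np.array([np.cos(t)*c[0]+np.sin(t)*c[1],-np.sin(t)*c[0]+np.cos(t)*c[1]])
    print(((c-q)/250).round(3), round(-7*k/45,3))
```

```text
[0.017 0.007] -0.156
[0.035 0.012] -0.311
[0.053 0.015] -0.467
[0.072 0.015] -0.622
[0.09  0.013] -0.778
[0.108 0.009] -0.933
[0.125 0.003] -1.089
[ 0.142 -0.005] -1.244
```

Call:
jog_arm(
  steps=[
    [[255, -0.07, 0, 0.42, 0, 0, 0], [255, -0.07, 0, 0.42, 0, 0, 0], [255, -0.07, 0, 0.42, 0, 0, 0], [255, -0.07, 0, 0.42, 0, 0, 0], [255, -0.07, 0, 0.42, 0, 0, 0]],
  ],
)

```text
t: 2.75
eef_pos: [0.5621, 0.06, 0.0589]
ee_rot: [-3.139, 0.001, -1.79]
force: [0.6, -0.1, -0.4]
width: 0.0006
gripper_force: 0.0
```

Run:
```python
from mv import *
G=W(p,(61,14.5,0)); G[2]=.056
print(delta(G,fw-np.pi))
```

```text
[ 0.047  0.004  0.012 -0.003  0.001 -0.   ]
```

Call:
jog_arm(
  steps=[
    [[255, 0.025, 0.004, 0.008, 0, 0, 0], [255, 0.047, 0.004, 0.008, 0, 0, 0], [255, 0.047, 0.004, 0.008, 0, 0, 0]],
  ],
)

```text
t: 3.05
eef_pos: [0.5573, 0.0484, 0.0557]
ee_rot: [-3.14, 0.001, -1.791]
force: [0.1, 0.3, 0.1]
width: 0.0006
gripper_force: 0.0
```

Call:
jog_arm(
  steps=[
    [[255, 0.017, 0.007, 0, 0, 0, -0.156], [255, 0.035, 0.012, 0, 0, 0, -0.311], [255, 0.053, 0.015, 0, 0, 0, -0.467], [255, 0.072, 0.015, 0, 0, 0, -0.622], [255, 0.09, 0.013, 0, 0, 0, -0.778], [255, 0.108, 0.009, 0, 0, 0, -0.933], [255, 0.108, 0.009, 0, 0, 0, -0.933]],
  ],
)

```text
t: 3.75
eef_pos: [0.5494, 0.0234, 0.0553]
ee_rot: [-3.14, 0.0, -1.056]
force: [-0.7, 2.2, 2.2]
width: 0.0004
gripper_force: 1.2
```

Run:
```python
from mv import *
f=snap('wrist','wrist2.png'); s=arm.get_state(); print(s['eef_pos'],s['ee_rot'],s['force'])
```

```text
[0.54944604 0.02341251 0.05521006] [-3.14031466e+00 -7.88256510e-05 -1.06021323e+00] [0.13388225 2.07909841 1.84191826]
```

View pics/wrist2.png

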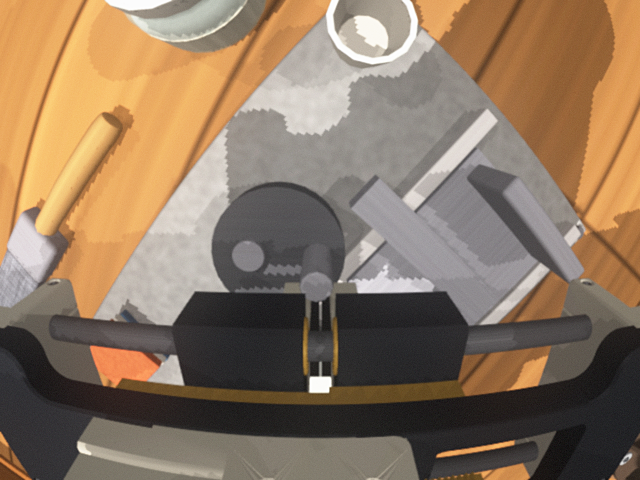

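The peg top is at (316,285), centred on the fingers and moving with them. The bolt is at (249,256). The same tool-frame arc repeats.

Call:
jog_arm(
  steps=[
    [[255, 0.017, 0.007, 0, 0, 0, -0.156], [255, 0.035, 0.012, 0, 0, 0, -0.311], [255, 0.053, 0.015, 0, 0, 0, -0.467], [255, 0.072, 0.015, 0, 0, 0, -0.622], [255, 0.09, 0.013, 0, 0, 0, -0.778], [255, 0.108, 0.009, 0, 0, 0, -0.933], [255, 0.108, 0.009, 0, 0, 0, -0.933]],
  ],
)

```text
t: 4.5
eef_pos: [0.5599, -0.0016, 0.0545]
ee_rot: [3.141, 0.001, -0.327]
force: [-3.5, 1.0, 2.0]
width: 0.0008
gripper_force: 1.2
```

Call:
jog_arm(
  steps=[
    [[255, 0.017, 0.007, 0, 0, 0, -0.156], [255, 0.035, 0.012, 0, 0, 0, -0.311], [255, 0.053, 0.015, 0, 0, 0, -0.467], [255, 0.072, 0.015, 0, 0, 0, -0.622], [255, 0.09, 0.013, 0, 0, 0, -0.778], [255, 0.108, 0.009, 0, 0, 0, -0.933], [255, 0.108, 0.009, 0, 0, 0, -0.933]],
  ],
)

```text
t: 5.2
eef_pos: [0.5843, -0.0135, 0.0541]
ee_rot: [3.141, 0.003, 0.405]
force: [-2.2, -4.9, 0.1]
width: 0.0008
gripper_force: 2.2
```

Run:
```python
from mv import *
f=snap('wrist','wrist3.png'); s=arm.get_state(); print(s['eef_pos'],s['ee_rot'],s['force'],s['q'])
G=W(p,(129,-18.5,0)); G[2]=.056
print(delta(G,fw-.15), G)
```

```text
[ 0.58423861 -0.01338539  0.05414409] [3.14095845e+00 2.80905261e-03 4.01917950e-01] [-1.88668215 -5.49575919 -0.11794804] [ 3.12100157e-01  3.79339153e-01 -3.99378658e-01  1.23800549e-03
 -7.94819743e-01  1.65974668e+00]
[ 1.470e-01 -3.000e-03 -8.000e-03 -1.000e-03  4.000e-03 -1.018e+00] [0.61776195 0.0016876  0.056     ]
```

View pics/wrist3.png

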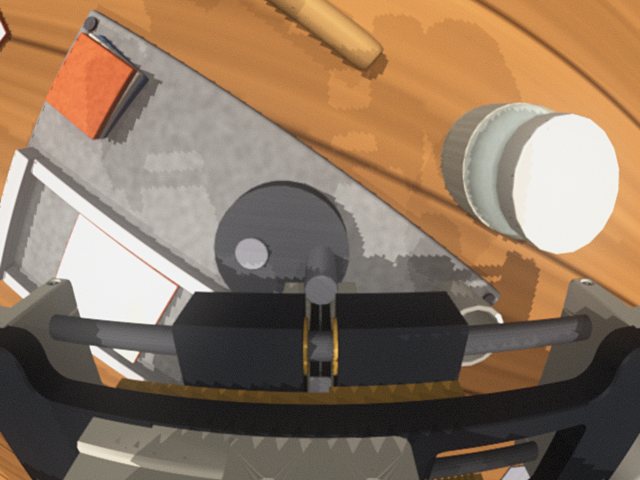

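The peg at (320,290) is still held and the bolt is at (251,254). The cam is at about -1.0 rad, so about 55° remains.

Call:
jog_arm(
  steps=[
    [[255, 0.017, 0.007, -0.004, 0, 0, -0.156], [255, 0.035, 0.012, -0.006, 0, 0, -0.311], [255, 0.053, 0.015, -0.006, 0, 0, -0.467], [255, 0.072, 0.015, -0.006, 0, 0, -0.622], [255, 0.09, 0.013, -0.006, 0, 0, -0.778], [255, 0.108, 0.009, -0.006, 0, 0, -0.933], [255, 0.122, 0.004, -0.006, 0, 0, -1], [255, 0.135, 0, -0.006, 0, 0, -1]],
  ],
)

```text
t: 6.05
eef_pos: [0.6157, 0.0004, 0.0555]
ee_rot: [-3.141, 0.002, 1.188]
force: [-2.3, -2.3, -0.5]
width: -0.0002
gripper_force: 1.8
```

Run:
```python
from mv import *
f=snap('wrist','wrist4.png');f=snap('scene','scene4.png'); s=arm.get_state(); print(s['eef_pos'],s['ee_rot'],s['force'],s['q'])
G=W(p,(129,-18.5,0)); G[2]=.056
print(delta(G,fw), G)
```

```text
[0.6158797  0.00093192 0.05562596] [-3.14080320e+00  1.08994452e-03  1.18831667e+00] [ 0.21312755 -3.32510231 -2.53823353] [ 3.18413628e-01  4.19665717e-01 -3.26167913e-01  4.40418604e-04
 -8.26269005e-01  2.44040029e+00]
[ 0.006  0.006 -0.002 -0.001  0.001 -0.208] [0.61776195 0.0016876  0.056     ]
```

View pics/wrist4.png

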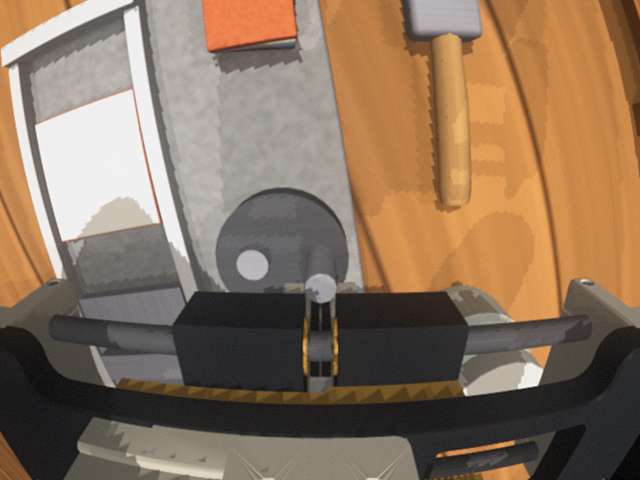

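The peg is at (320,289) and the bolt at (252,264). The cam is nearly open, so I'll compute its angle from these.

```bash
cat >> mv.py <<'E'
def fz(f,u,v,z):
    F=240/np.tan(np.radians(f['vfov'])/2);E=f['extrinsics']
    a=np.array([u-f['cx'],v-f['cy']]);r=np.hypot(*a);th=r/F
    d=E[:3,:3].T@np.r_[a/r*np.sin(th),np.cos(th)];o=-E[:3,:3].T@E[:3,3];return o+d*(z-o[2])/d[2]
def loc(w):
    c,q=np.cos(p[2]),np.sin(p[2]);v=w[:2]-p[:2];return (np.array([c*v[0]+q*v[1],-q*v[0]+c*v[1]])*1e3).round(1)
E
python3 - <<'E'
from mv import *
f=load('wrist')
a=loc(fz(f,252.5,264,.045));b=loc(fz(f,320.5,289,.078));d=b-a
print(a,b,np.hypot(*d),np.arctan2(d[1],d[0]))
print('rail',loc(fz(f,130,10,.024)),loc(fz(f,205,290,.024)),'tool',loc(arm.get_state()['eef_pos']), 'rear tile', loc(fz(f,65,241,.020)))
E
```

```text
[96.6 -1.3] [130.1  -4.1] 33.616811270553306 -0.0833882674565385
rail [ 49.  146.2] [ 59.  -20.8] tool [127.3 -19.6] rear tile [-34.8  23.3]
```

The cam is at about -0.08 rad, within tolerance. Next I'll back off, lift, and go behind the plate.

Call:
jog_arm(
  steps=[
    [[255, -0.06, 0, 0, 0, 0, 0], [255, -0.06, 0, -0.32, 0, 0, 0], [255, -0.06, 0, -0.32, 0, 0, -0.1], [255, -0.06, 0, -0.32, 0, 0, -0.208], [255, -0.06, 0, -0.32, 0, 0, -0.208]],
  ],
)

```text
t: 6.65
eef_pos: [0.6111, -0.0128, 0.1376]
ee_rot: [3.139, -0.002, 1.356]
force: [-0.6, 0.8, -1.0]
width: 0.001
gripper_force: 0.0
```

Run:
```python
from mv import *
G=W(p,(0,-150,0)); G[2]=.135; H=G.copy(); H[2]=.042
print(delta(G,fw),delta(H,fw),H); s=arm.get_state(); print(s['eef_pos'],s['ee_rot'],s['q'])
```

```text
[-0.461 -0.505  0.008  0.004 -0.002  0.006] [-0.462 -0.506  0.38   0.004 -0.002  0.006] [ 0.46323521 -0.09858571  0.042     ]
[ 0.61107024 -0.01279867  0.13762709] [ 3.13877795e+00 -1.93721124e-03  1.35595475e+00] [ 2.98058176e-01  3.23078550e-01 -2.55596508e-01 -3.67217671e-04
 -9.88718180e-01  2.62889154e+00]
```

Call:
jog_arm(
  steps=[
    [[255, -0.462, -0.506, 0, 0, 0, 0], [255, -0.462, -0.506, 0, 0, 0, 0], [255, -0.462, -0.506, 0, 0, 0, 0], [255, -0.462, -0.506, 0, 0, 0, 0], [255, -0.462, -0.506, 0, 0, 0, 0]],
  ],
)

```text
t: 7.15
eef_pos: [0.4591, -0.1001, 0.1357]
ee_rot: [-3.14, -0.0, 1.351]
force: [1.0, 0.8, 0.1]
width: 0.0006
gripper_force: 0.0
```

Run:
```python
from mv import *
snap('wrist','wrist5.png'); H=W(p,(0,-150,0)); H[2]=.042
print(delta(H,fw)); s=arm.get_state(); print(s['eef_pos'],loc(s['eef_pos']),s['q'])
```

```text
[ 0.005  0.008  0.376  0.    -0.     0.001]
[ 0.46109676 -0.09946002  0.13598536] [  -1.9 -151.3] [ 2.06095628e-01  1.06129517e-01 -5.50336979e-01 -2.87527439e-04
 -9.14200968e-01  2.71716691e+00]
```

View pics/wrist5.png

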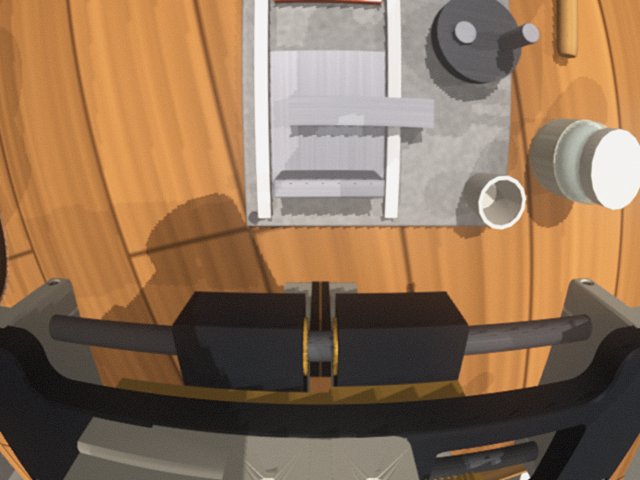

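The plate is at (330,183), ahead of the fingers, and the peg points along +x (bolt (465,32), peg (531,33)). I'll go down and push.

Call:
jog_arm(
  steps=[
    [[255, 0, 0.008, 0.376, 0, 0, 0], [255, 0, 0.008, 0.376, 0, 0, 0], [255, 0, 0.008, 0.376, 0, 0, 0], [255, 0, 0.008, 0.376, 0, 0, 0]],
  ],
)

```text
t: 7.6
eef_pos: [0.4646, -0.0991, 0.0419]
ee_rot: [-3.139, 0.002, 1.356]
force: [-0.1, 0.6, 0.8]
width: 0.0005
gripper_force: 0.0
```

Call:
jog_arm(
  steps=[
    [[255, 0.03, 0, 0, 0, 0, 0], [255, 0.06, 0, 0, 0, 0, 0], [255, 0.08, 0, 0, 0, 0, 0], [255, 0.1, 0, 0, 0, 0, 0], [255, 0.12, 0, 0, 0, 0, 0], [255, 0.14, 0, 0, 0, 0, 0], [255, 0.16, 0, 0, 0, 0, 0], [255, 0.18, 0, 0, 0, 0, 0]],
  ],
)

```text
t: 8.4
eef_pos: [0.4741, -0.0548, 0.0421]
ee_rot: [-3.142, 0.0, 1.357]
force: [0.8, -4.1, 2.2]
width: 0.0005
gripper_force: 1.7
```

Run:
```python
from mv import *
s=arm.get_state(); print(s['eef_pos'],loc(s['eef_pos']),s['force']); H=W(p,(0,-39.5,0)); H[2]=.042; print(delta(H,fw))
```

```text
[ 0.47410446 -0.05481464  0.04209134] [   1.1 -104.9] [ 0.77782112 -4.08728988  2.15232794]
[ 0.262 -0.003  0.    -0.     0.     0.007]
```

Contact is at about 4 N, as expected. I'll continue.

Call:
jog_arm(
  steps=[
    [[255, 0.025, 0, 0, 0, 0, 0], [255, 0.05, 0, 0, 0, 0, 0], [255, 0.075, 0, 0, 0, 0, 0], [255, 0.1, 0, 0, 0, 0, 0], [255, 0.125, 0, 0, 0, 0, 0], [255, 0.15, 0, 0, 0, 0, 0], [255, 0.175, 0, 0, 0, 0, 0], [255, 0.2, 0, 0, 0, 0, 0]],
  ],
)

```text
t: 9.2
eef_pos: [0.4848, -0.0058, 0.042]
ee_rot: [-3.142, 0.0, 1.357]
force: [1.7, -4.1, 0.8]
width: 0.0002
gripper_force: 2.0
```

Call:
jog_arm(
  steps=[
    [[255, 0.01, 0, 0, 0, 0, 0], [255, 0.02, 0, 0, 0, 0, 0], [255, 0.03, 0, 0, 0, 0, 0], [255, 0.035, 0, 0, 0, 0, 0], [255, 0.04, 0, 0, 0, 0, 0]],
  ],
)

```text
t: 9.7
eef_pos: [0.4868, 0.0035, 0.042]
ee_rot: [-3.142, 0.0, 1.357]
force: [1.2, -4.0, -0.5]
width: 0.0002
gripper_force: 1.9
```

Run:
```python
from mv import *
s=arm.get_state(); print(s['eef_pos'],loc(s['eef_pos']),s['force'])
```

```text
[0.48679279 0.00350095 0.04204912] [  0.8 -45.2] [ 1.21010884 -3.95660109 -0.46579521]
```

Still about 4 N, so it has not reached the stop. I'll advance 1 mm at a time.

Call:
jog_arm(
  steps=[
    [[255, 0.004, 0, 0, 0, 0, 0], [255, 0.008, 0, 0, 0, 0, 0], [255, 0.012, 0, 0, 0, 0, 0], [255, 0.014, 0, 0, 0, 0, 0], [255, 0.014, 0, 0, 0, 0, 0]],
  ],
)

```text
t: 10.2
eef_pos: [0.4872, 0.0057, 0.042]
ee_rot: [-3.141, 0.002, 1.357]
force: [4.9, -12.1, 0.2]
width: 0.0004
gripper_force: 5.7
```

Call:
jog_arm(
  steps=[
    [[255, 0.004, 0, 0, 0, 0, 0], [255, 0.008, 0, 0, 0, 0, 0], [255, 0.008, 0, 0, 0, 0, 0]],
  ],
)

```text
t: 10.5
eef_pos: [0.4871, 0.0058, 0.0421]
ee_rot: [-3.14, 0.004, 1.357]
force: [6.1, -24.5, 2.1]
width: 0.0002
gripper_force: 11.3
```

The force climbs with no motion, so the tile is against the stop. I'll back off, lift and check.

Call:
jog_arm(
  steps=[
    [[255, -0.04, 0, 0, 0, 0, 0], [255, -0.12, 0, 0, 0, 0, 0], [255, -0.16, 0, -0.1, 0, 0, 0], [255, -0.16, 0, -0.3, 0, 0, 0], [255, -0.16, 0, -0.4, 0, 0, 0], [255, -0.16, 0, -0.4, 0, 0, 0]],
  ],
)

```text
t: 11.1
eef_pos: [0.4817, -0.0293, 0.146]
ee_rot: [3.135, -0.004, 1.357]
force: [0.0, -0.1, -0.4]
width: 0.0001
gripper_force: 0.0
```

Run:
```python
from mv import *
f=snap('wrist','wrist6.png'); g=snap('scene','scene6.png')
c=cv2.resize(g['color'][200:310,240:400,::-1],(400,275),interpolation=cv2.INTER_CUBIC)
w=cv2.resize(f['color'][:300,240:640,::-1],(400,300)); cv2.imwrite('pics/both.png',np.vstack([w,c]))
```

```text
(no output)
```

View pics/both.png

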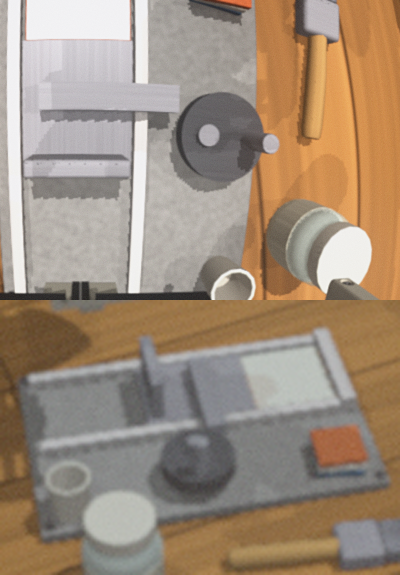

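Run:
```python
from mv import *
f=load('wrist'); g=load('scene')
print('axle',loc(fz(f,448.5,134.5,.045)),'peg',loc(fz(f,510.5,144,.078)),'tile rear',loc(fz(f,315,39,.020)),'plate rear top',loc(fz(f,316,176,.068)))
s=lambda a,b:(240+a/2.5,200+(b-300)/2.5)
for n,q,z in (('tile front-right',s(336,400),.02),('tile rear-right',s(250,413),.02),('stop end',s(343,399),.030)): print(n,loc(atz(g,*q,z)))
st=arm.get_state(); print(st['t'],st['force'])
c=cv2.resize(g['color'][205:255,320:390,::-1],(770,550),interpolation=cv2.INTER_CUBIC); cv2.imwrite('pics/stop.png',c)
```

```text
axle [95.4 -1.8] peg [129.   -3.9] tile rear [-0.9 68. ] plate rear top [  0.6 -31.2]
tile front-right [ 45.6 146.8]
tile rear-right [45.9 61.9]
stop end [ 56.1 150.3]
11.2 [-0.72627938  0.11140382  0.09750099]
```

View pics/stop.png

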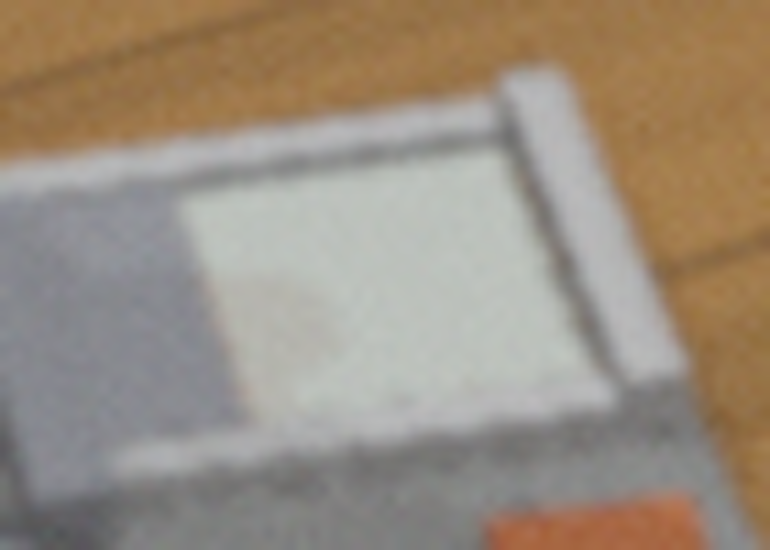

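The tile sits against the stop. Measured from the axle, its rear edge is at 69.8 mm (70 expected) and slide travel is about 100 mm. The cam is at about -0.06 rad and the robot is touching nothing.

```bash
python3 -c "
from station import arm; print(arm.job_done())"
```

```text
the job is handed in; nothing more can be done
None
```

I handed the job in; no verdict came back. By my measurements the cam is at its low point (about -0.06 rad), the slide is about 100 mm forward, the tile is against the end stop, and I saw none of the bystanders moved.

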